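Read the tag on a jar lid in the preserves cellar

ROBOT

A 6-joint arm with a two-finger parallel gripper is mounted at the origin on the work surface. World frame = base frame: x ahead of the robot, y to its left, z up, the work surface at z = 0. Lengths are in m, angles in rad, forces in N, time in s.
With the tool pointing down it reaches from about 0.25 to 0.725 m from the base axis. Payload 4 kg.
Tool frame: the origin (TCP) lies at the very end of the fingers, on their centre line; the grasp point (between the pads) lies 19 mm behind it; z points along the fingers, y is the line along which they close (so a half turn about z gives the same grasp; the last joint's range is limited). The gripper opens to 85 mm and grips with 20 to 120 N. Pads are 22 mm wide; open, the fingers measure 114 mm over their backs; the gripper's body (76 mm by 85 mm) begins 54 mm behind the grasp point. The pads swing forward as they close: fully open they stand 13 mm farther back than shut.
Start: joints at [1.148, 0.241, 0.005, 1.335, 0, 1.571], TCP at [0.205, 0.456, 0.231] pointing down, gripper open.
Joint ranges: [-2.72, 2.72], [-1.05, 1.87], [-1.09, 1.28], [-1.99, 2.15], [-1.42, 1.44], [-3.14, 3.14]. Speed limits (rad/s): [2.79, 2.79, 3.14, 3.14, 3.14, 3.14].

INTERFACE

Orientations are given as a unit quaternion [x, y, z, w].
In Python, from workcell import monitor, viewer, job gives the robot as it stands.
- The arm moves only by the tool arm_command, never from a script. Its argument "increments" is a list of rows, each an object of numbers: "dx", "dy", "dz": the shift along the tool's x, y, z in cm; "wx", "wy", "wz": the turn, a rotation vector about the tool's x, y, z in rad; "grip": the finger opening in cm, from 0 to 8.54. In form: [{"dx": .., "dy": .., "dz": .., "wx": .., "wy": .., "wz": .., "grip": ..}, ...]. A call has 1 to 10 rows; each row is the pose to reach, as a shift and turn from the pose commanded when the call began, along the tool's axes at that moment; what a row does not reach only later rows make up. A row lasts 1/10 s, in which the tool goes at most 50 mm and 8.59 degrees, less where a joint would pass 70% of its speed; a pose out of reach is approached as far as the arm can. A call with a gripper value outside its range is refused whole. The fingers move at their own pace and stop on an object; the grip force is fixed at half the most. Time passes only in rows, so rows that repeat a pose let the fingers close. It gives the time, the measured TCP pose, the force, the opening and the grip force at its end, in the units of the state.
- monitor.get_obs(): the state, without advancing time (a new reading comes with each control period).
- viewer.camera(name): name is "scene" or "top" or "wrist"; returns (picture, depth): 384x512x3 uint8, red, green, blue; 384x512 float32, m along the optical axis (not along the pixel's ray), 0 where there is no reading.
- viewer.get_calibration(name): a dict with "fovy" (degrees; the focal length in pixels is half the picture's height over the tangent of half this angle, whatever the lens; pixels are square), "cx", "cy" (the principal point, pixels), "dist_coeffs" ([k1, k2, p1, p2, k3] as OpenCV has them; the pictures are not rectified), "view" (4x4, takes a point from world to camera coordinates). Camera axes: x right, y up, looking along -z (the intrinsics and any distortion apply to the point x, -y, -z); pixel columns grow to the right and rows downward; lengths in m; the calibration is good to about 2 mm. A picture is of the moment at which its call begins: read the wrist's pose just before it. get_calibration takes no time and is no camera call; for the wrist camera it gives the pose at the moment of the call.
- job.job_done(): hands the job in; it is judged then, once.
The state is a dict: "clock": time; "joint_pos": joint angles; "joint_vel": joint speeds; "tau": joint torques, N m; "eef_pos": TCP position; "tool_rot": TCP orientation; "ft_force": force on the tool from outside, world axes, zero at the start; "ft_torque": the same for the moment, N m; "grip_width": finger opening in m; "grasp_force": force on a finger pad.
Only numpy, scipy, OpenCV 4.12 (cv2) and the standard library are available. Lean on these libraries where they do the work, as an engineer would, in place of code of your own. Each camera call takes 0.05 s, during which the arm holds its last target. There are 200 camera calls.

TASK

Log the clip-top jar (the one with wire clips) into stock: take the stick-shaped tag reader off its charging pad, set its sprung nose square on the tag in the middle of that jar's sloping lid, press lightly until you feel the spring give (around 7 N) and hold it steady there for a good second. Then stand the reader gently back upright on the middle of its pad and let go. Do not touch the other two jars on the rack, do not lean hard on the glass, and leave everything else where it is.

Things in the scene. Friction and masses are not known exactly. Their poses are not given: they have to be found in the camera images.
- reader: Tag reader stick, 165 mm long, 0.17 kg, starts upright, nose down, on the pad. From the nose: rubber nose disc 38 across (0-12), grey head 42 across (12-52), round black handle 28 across (52-165, grip here). Origin: centre of the nose face; z: from nose to handle end. The nose is sprung: slides up to 6 into the head at 2.5 N per mm; it reads under a steady press of 3 to 12 N.
- reader_nose (a point): Centre of the reader's nose face (when not pressed in), same axes as the reader.
- pad: Round black charging pad, 90 mm across, fixed on the table; origin under its centre, its flat rubber top (72 across) is 14 above the origin.
- clip_jar: Clip-top glass jar, 80 mm across, glass lid 78 across, steel wire clips at its sides. A white tag, 30 across, lies in the middle of the lid, top 120 to 130 from the origin along z (the lid's height varies with its rubber seal and is not reported). Load it with 20 N at most. Leans 32 degrees from vertical in its seat on the rack. Origin: centre of its base; z: along its axis, out through the lid.
- slim_jar: Slim jar, 68 mm across, flat metal screw lid, tag top at 144 from the origin. Not to be touched. Leans 32 degrees from vertical in its seat on the rack. Origin: centre of its base; z: along its axis, out through the lid.
- squat_jar: Wide squat jar, 88 mm across, flat metal screw lid 90 across, tag top at 99 from the origin. Not to be touched. Leans 32 degrees from vertical in its seat on the rack. Origin: centre of its base; z: along its axis, out through the lid.
- empty_glass: Open glass cup, 72 mm across, 100 mm high, upright; origin under its centre. Bystander.
- tape_roll: Roll of paper tape lying flat, 90 mm across, 22 mm high; origin under its centre. Bystander.
- brush: Hand brush lying on the table, handle to -x; origin under its middle. Bystander.
- bottle: Green wine bottle, 74 mm across, 280 mm high, upright; origin under its centre. Bystander.
- carton: Cardboard carton 110 x 80 x 60 mm; origin under its centre. Bystander.
- small_jar: Small capped jar, 64 mm across, 75 mm high, upright; origin under its centre. Bystander.
- seal_ring: Flat rubber preserving-jar ring, 92 mm across, 8 mm high, lying on the table; origin under its centre. Bystander.
There are look-alikes about, which are no part of the job. Several things have the shape of the pad; the one meant has the colours described above.

How it is judged:
By the outcome, as a careful person would: the job done as asked, in the order asked, and still so for the second after the job is handed in, with the robot touching nothing.
It also fails if it takes over 64 s, if anything falls off the work surface, if the arm or the gripper's body presses on something with over 40 N, if the wrist force passes 120 N, or if a joint passes its speed limit or range.

## Working session

There is one attempt and no reset: what is moved stays moved. The work goes in short steps, Python scripts to look and compute and a tool call to move; the robot and the scene stay as the last step left them, time stands still between calls to the robot, and variables do not carry over. Pictures are saved under pics/ and viewed, at most 10 in all, crops included, and the job is handed in when it is done.

Besides the shell and the picture viewer there is one more tool, called after ">>>" in YAML: its name, and indented under it one key for each argument. arm_command: Moves the arm, as the interface text tells. Its arguments: {"type":"object","properties":{"increments":{"type":"array","items":{"type":"object","properties":{"dx":{"type":"number"},"dy":{"type":"number"},"dz":{"type":"number"},"wx":{"type":"number"},"wy":{"type":"number"},"wz":{"type":"number"},"grip":{"type":"number"}}}}},"required":["increments"]}

```bash
mkdir -p pics
cat > h.py <<'E'
import numpy as np, cv2, pickle
from workcell import monitor, viewer, job
def snap(n):
    o=monitor.get_obs(); c=viewer.get_calibration(n); p,d=viewer.camera(n)
    pickle.dump((c,p,d,o),open(n+'.pkl','wb')); return c,p,d
def load(n): return pickle.load(open(n+'.pkl','rb'))[:3]
def KD(c):
    f=192/np.tan(np.radians(c['fovy'])/2)
    return np.array([[f,0,c['cx']],[0,f,c['cy']],[0,0,1.]]),np.array(c['dist_coeffs'],float)
def rays(c,uv):
    K,D=KD(c); q=cv2.undistortPoints(np.array(uv,float).reshape(-1,1,2),K,D)[:,0]
    V=np.array(c['view']); R=V[:3,:3]
    d=np.c_[q[:,0],-q[:,1],-np.ones(len(q))]@R
    return -R.T@V[:3,3],d     # d has unit depth
def onz(c,uv,z):
    o,d=rays(c,uv); return o+d*((z-o[2])/d[:,2])[:,None]
def pts(c,dep):
    h,w=dep.shape; u,v=np.meshgrid(np.arange(w),np.arange(h))
    o,d=rays(c,np.c_[u.ravel(),v.ravel()]); return (o+d*dep.ravel()[:,None]).reshape(h,w,3)
def proj(c,X):
    K,D=KD(c); V=np.array(c['view']); P=np.atleast_2d(X)@V[:3,:3].T+V[:3,3]
    return cv2.projectPoints((P*[1,-1,-1]).reshape(-1,1,3),np.zeros(3),np.zeros(3),K,D)[0][:,0]
E
python3 - <<'E'
from h import *
a=[]
for n in('scene','top','wrist'):
    c,p,d=snap(n); cv2.imwrite(f'pics/{n}.png',cv2.resize(p[:,:,::-1],(800,600),interpolation=cv2.INTER_CUBIC))
    print(n,c['fovy'],c['dist_coeffs'],(d>0).mean())
print(monitor.get_obs())
E
```

```text
scene 52.59194827506407 [-0.08768374  0.          0.          0.          0.        ] 0.9959869384765625
top 49.61833624862434 [-0.1139523  0.         0.         0.         0.       ] 0.99603271484375
wrist 63.696862010923134 [0.0045637 0.        0.        0.        0.       ] 0.9959004720052084
{'clock': 0.15, 'joint_pos': array([ 1.14801669e+00,  2.41247440e-01,  4.02754358e-03,  1.33522286e+00,
       -1.71196662e-05,  1.57081267e+00]), 'joint_vel': array([-0.00097052, -0.00035309,  0.00441553, -0.00081163, -0.00132263,
       -0.00185603]), 'tau': array([ 1.73387484e-04, -3.72635508e+01,  2.52638108e+01,  1.23881429e-02,
       -6.46251522e-06, -1.62739241e-05]), 'eef_pos': array([0.20495151, 0.45552555, 0.23061138]), 'tool_rot': array([ 2.09826898e-01,  9.77738204e-01, -8.06689805e-04, -1.64350683e-04]), 'ft_force': array([-0.33107632,  0.53764483, -0.07665539]), 'ft_torque': array([-0.0008352 , -0.01067087, -0.01419549]), 'grasp_force': 0.0, 'grip_width': 0.08553521465853542}
```

View pics/scene.png

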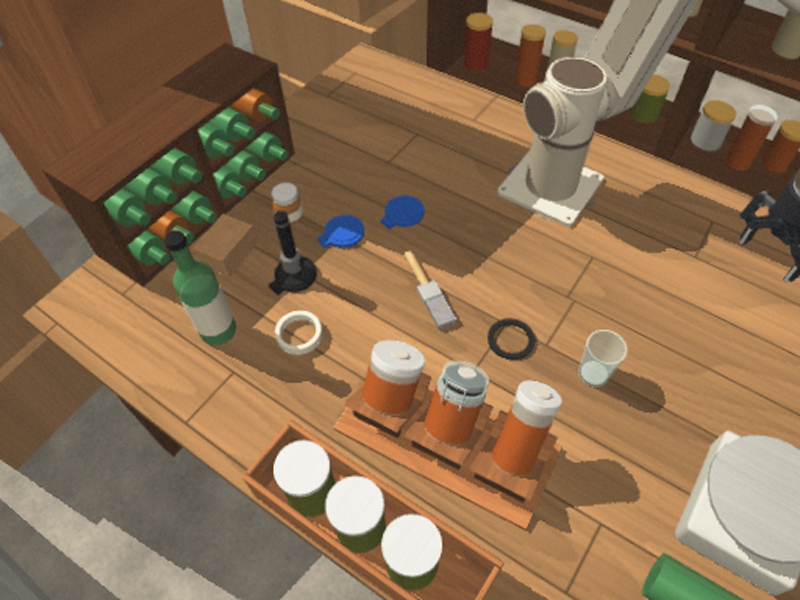

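View pics/top.png

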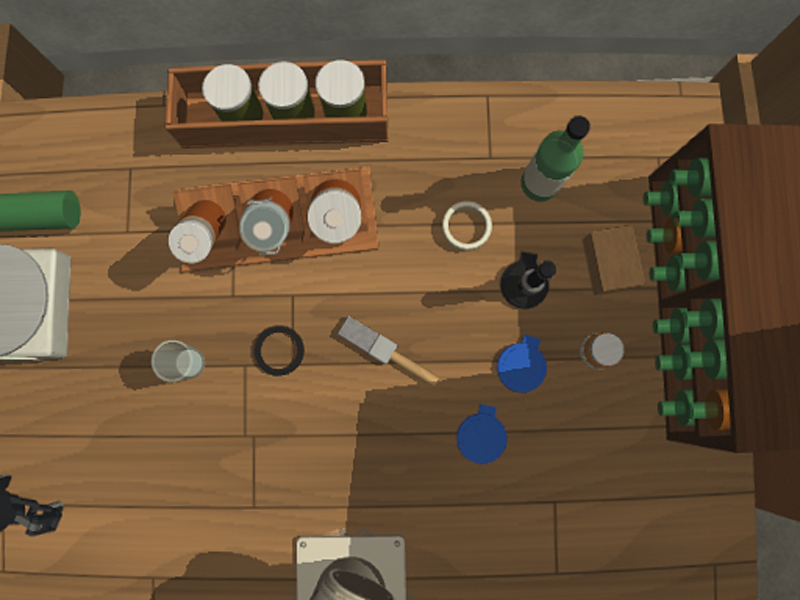

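Candidates: the black round object at scene px (293,275) / top px (525,285), both in the 800x600 enlargements, carries the reader. The two blue look-alikes are at top px (522,367) and (482,438). Only the black one fits the pad. On the rack, the middle jar at top px (265,225) has the wire clips, while the jars at (193,240) and (333,213) have flat metal lids. I'll confirm both in one crop and measure.

Run:
```python
from h import *
s=load('scene');t=load('top')
cr=[(s[1],165,285,110,110),(t[1],310,150,80,80),(s[1],225,210,145,110),(t[1],105,105,140,75)]
W=[]
for im,x,y,w,h in cr:
    W.append(cv2.resize(im[y:y+h,x:x+w,::-1],(400,300),interpolation=cv2.INTER_CUBIC))
# crop0 -> reader in scene
W[0]=cv2.resize(s[1][125:200,150:220,::-1],(400,300),interpolation=cv2.INTER_CUBIC)
cv2.imwrite('pics/c1.png',np.vstack([np.hstack(W[:2]),np.hstack(W[2:])]))
for nm,(c,p,d) in (('scene',s),('top',t)):
    P=pts(c,d); hsv=cv2.cvtColor(p,cv2.COLOR_RGB2HSV)
    print(nm)
    # white-ish lid/tags components
    for name,box in (('reader',(150,220,125,200) if nm=='scene' else (315,365,155,205)),):
        x0,x1,y0,y1=box
        m=(hsv[...,2]<75)&(P[...,2]>0.006); q=P[y0:y1,x0:x1][m[y0:y1,x0:x1]]
        for lo,hi in((.008,.02),(.02,.03),(.06,.09),(.09,.12),(.12,.15),(.15,.172),(.172,.19)):
            k=q[(q[:,2]>lo)&(q[:,2]<hi)]
            if len(k)>3: print(lo,hi,len(k),k.mean(0).round(4),k.min(0).round(4),k.max(0).round(4))
    pix=[(x*.64,y*.64) for x,y in ([(397,357),(468,373),(537,392)] if nm=='scene' else [(333,215),(262,230),(190,243)])]
    for u,v in pix:
        print(u,v,P[int(v)-1:int(v)+2,int(u)-1:int(u)+2].reshape(-1,3).mean(0).round(4))
        # plane fit of neighbourhood
        u,v=int(u),int(v); q=P[v-9:v+10,u-11:u+12].reshape(-1,3); c0=np.median(q,0)
        for _ in range(4):
            U,S,Vt=np.linalg.svd(q-q.mean(0)); r=abs((q-q.mean(0))@Vt[2]); q=q[r<max(.002,np.percentile(r,70))]
        n=Vt[2]*np.sign(Vt[2][2]); print('  n',n.round(3),np.degrees(np.arccos(n[2])).round(1),np.degrees(np.arctan2(n[1],n[0])).round(1),q.mean(0).round(4),r.std().round(4))
```

```text
scene
0.008 0.02 363 [ 0.5518 -0.3278  0.0139] [ 0.4477 -0.5864  0.008 ] [ 0.6046 -0.2833  0.02  ]
0.02 0.03 18 [ 0.5449 -0.3381  0.0231] [ 0.4578 -0.5827  0.02  ] [ 0.5601 -0.304   0.0281]
0.06 0.09 38 [ 0.5457 -0.3242  0.0781] [ 0.5324 -0.3367  0.0643] [ 0.555  -0.3164  0.0892]
0.09 0.12 54 [ 0.5464 -0.3248  0.105 ] [ 0.5322 -0.3393  0.0904] [ 0.5533 -0.3172  0.1198]
0.12 0.15 48 [ 0.5481 -0.3245  0.1354] [ 0.5328 -0.3411  0.1207] [ 0.5553 -0.3164  0.1497]
0.15 0.172 46 [ 0.5486 -0.3223  0.1614] [ 0.5341 -0.3349  0.1501] [ 0.5558 -0.3142  0.1719]
0.172 0.19 57 [ 0.5428 -0.3288  0.1775] [ 0.5292 -0.3438  0.173 ] [ 0.5546 -0.3152  0.182 ]
254.08 228.48000000000002 [0.6517 0.0133 0.1422]
  n [-0.523 -0.045  0.851] 31.7 -175.1 [0.6535 0.0148 0.142 ] 0.0005
299.52 238.72 [0.6197 0.1279 0.1572]
  n [-0.78  -0.211  0.589] 53.9 -164.9 [0.5848 0.1153 0.1023] 0.0013
343.68 250.88 [0.5994 0.2366 0.1773]
  n [-0.752 -0.326  0.573] 55.1 -156.6 [0.5521 0.2267 0.1043] 0.0011
top
0.008 0.02 528 [ 0.5451 -0.3224  0.0143] [ 0.4992 -0.3707  0.0081] [ 0.6028 -0.2857  0.0199]
0.02 0.03 5 [ 0.5212 -0.322   0.0228] [ 0.5073 -0.3501  0.0201] [ 0.534  -0.3013  0.0298]
0.06 0.09 57 [ 0.5367 -0.3205  0.0704] [ 0.5212 -0.3511  0.06  ] [ 0.56   -0.3105  0.0894]
0.09 0.12 30 [ 0.5328 -0.3234  0.1044] [ 0.5264 -0.3364  0.0901] [ 0.5435 -0.3175  0.1197]
0.12 0.15 35 [ 0.5345 -0.3238  0.1346] [ 0.5268 -0.3383  0.1207] [ 0.5513 -0.3177  0.15  ]
0.15 0.172 26 [ 0.5342 -0.3232  0.1631] [ 0.5258 -0.3387  0.1505] [ 0.5472 -0.3175  0.1714]
0.172 0.19 97 [ 0.5392 -0.3315  0.1795] [ 0.5265 -0.3449  0.173 ] [ 0.5519 -0.319   0.1848]
213.12 137.6 [0.6449 0.0102 0.1416]
  n [0.962 0.047 0.269] 74.4 2.8 [0.6348 0.0066 0.1784] 0.0024
167.68 147.20000000000002 [0.6174 0.1269 0.1571]
  n [0.967 0.033 0.251] 75.5 2.0 [0.6058 0.117  0.2041] 0.0024
121.60000000000001 155.52 [0.5955 0.2407 0.1748]
  n [-0.534 -0.048  0.844] 32.4 -174.9 [0.596  0.2393 0.1736] 0.0006
```

View pics/c1.png

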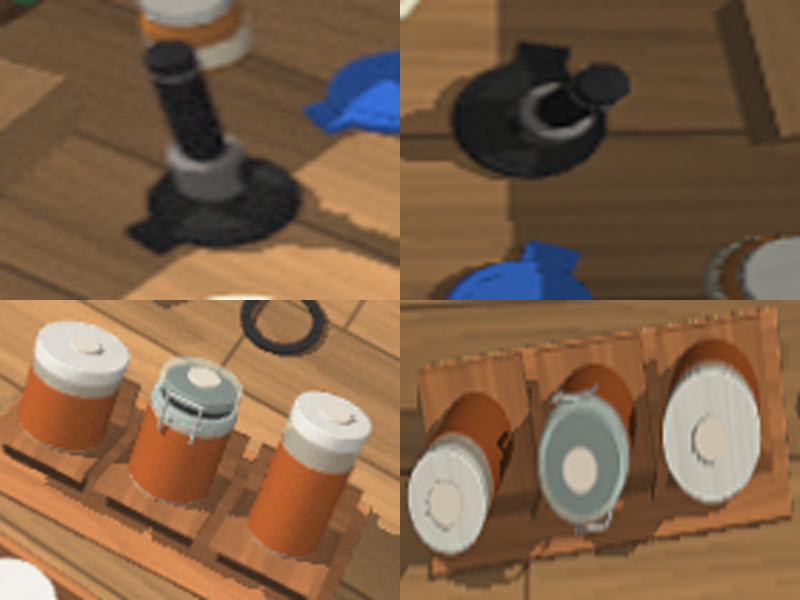

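The crop confirms both. The reader stands on the black pad with its tab at the top-camera upper side. The clip jar is the middle one, with steel clips and a beige tag at crop px (580,470). Next I'll refine the tag by triangulation, plus the pad circle and the handle end.

Run:
```python
from h import *
s=load('scene');t=load('top')
def tag(c,p,d,u,v,r):
    P=pts(c,d);u,v=int(u),int(v); ref=np.median(p[v-1:v+2,u-1:u+2].reshape(-1,3),0)
    m=(np.abs(p.astype(int)-ref).max(2)<22).astype(np.uint8); k=np.zeros_like(m);k[v-r:v+r,u-r:u+r]=1; m*=k
    n,l,st,ce=cv2.connectedComponentsWithStats(m,connectivity=4); i=l[v,u]
    return ce[i],st[i],P[l==i].mean(0)
S=[(88*1+0,0)]
cs=lambda x,y:(225+x*145/400,210+(y-300)*110/300)
ct=lambda x,y:(105+(x-400)*140/400,105+(y-300)*75/300)
n=np.array([-np.sin(np.radians(32))*np.cos(np.radians(5)),-np.sin(np.radians(32))*np.sin(np.radians(5)),np.cos(np.radians(32))])
for nm,a,b in(('squat',cs(88,345),ct(711,440)),('clip',cs(207,377),ct(580,470)),('slim',cs(333,415),ct(444,506))):
    A=tag(*s,*a,9);B=tag(*t,*b,9); X=[]
    (o1,d1),(o2,d2)=rays(s[0],A[0]),rays(t[0],B[0]); 
    M=np.c_[d1[0],-d2[0]]; l=np.linalg.lstsq(M,o2-o1,rcond=None)[0]; p1=o1+l[0]*d1[0];p2=o2+l[1]*d2[0]
    print(nm,A[0].round(1),A[1],B[0].round(1),B[1],'tri',((p1+p2)/2).round(4),'gap',np.linalg.norm(p1-p2).round(4),'dep',A[2].round(4),B[2].round(4))
for nm,(c,p,d),box in (('scene',s,(150,220,150,200)),('top',t,(315,365,155,205))):
    x0,x1,y0,y1=box; hsv=cv2.cvtColor(p,cv2.COLOR_RGB2HSV); P=pts(c,d)
    m=np.zeros(d.shape,np.uint8); m[y0:y1,x0:x1]=((hsv[...,2]<70)&(P[...,2]>.011)&(P[...,2]<.018)&(np.hypot(P[...,0]-.545,P[...,1]+.322)<.06))[y0:y1,x0:x1]
    v,u=np.nonzero(m); q=onz(c,np.c_[u,v],.014)[:,:2]
    # rim circle: outermost points by bearing, robust fit
    from scipy.optimize import least_squares
    c0=np.array([.545,-.324])
    an=np.arctan2(*(q-c0).T[::-1]); r=np.hypot(*(q-c0).T); e=[]
    for b in np.linspace(-np.pi,np.pi,37)[:-1]:
        k=(an>=b)&(an<b+np.pi/18)
        if k.any(): e.append(q[k][r[k].argmax()])
    e=np.array(e); f=least_squares(lambda z:np.hypot(*(e-z[:2]).T)-z[2],[*c0,.04],loss='soft_l1',f_scale=.001)
    print(nm,'pad',f.x.round(4),len(e))
    k=(P[...,2]>.176)&(P[...,2]<.186)&(np.hypot(P[...,0]-.542,P[...,1]+.33)<.03)&(hsv[...,2]<90)
    v,u=np.nonzero(k); z=onz(c,np.c_[u,v],.179); print(' end',len(z),z.mean(0).round(4),z.min(0).round(4),z.max(0).round(4))
    k=(P[...,2]>.02)&(P[...,2]<.075)&(np.hypot(P[...,0]-.545,P[...,1]+.33)<.04)&(hsv[...,2]>85)&(hsv[...,1]<70)
    q=P[k]; f=least_squares(lambda z:np.hypot(*(q[:,:2]-z).T)-.021,[.545,-.325],loss='soft_l1',f_scale=.002); print(' head',len(q),f.x.round(4))
    k=(P[...,2]>.08)&(P[...,2]<.17)&(np.hypot(P[...,0]-.545,P[...,1]+.33)<.03)
    q=P[k]; f=least_squares(lambda z:np.hypot(*(q[:,:2]-z).T)-.014,[.545,-.325],loss='soft_l1',f_scale=.002); print(' handle',len(q),f.x.round(4))
```

```text
squat [254.9 226.4] [247 218  18  17 270] [212.8 139.3] [204 131  18  18 290] tri [0.6417 0.0104 0.133 ] gap 0.0025 dep [0.645  0.0113 0.1394] [0.6385 0.0105 0.1419]
clip [298.1 237.8] [293 235  12   7  58] [167.5 147. ] [162 142  11  11  93] tri [0.6186 0.1256 0.1541] gap 0.0015 dep [0.6202 0.1255 0.1565] [0.6177 0.1259 0.1559]
slim [344.2 252.2] [336 244  18  17 249] [119.8 155.3] [111 147  18  18 296] tri [0.5973 0.2432 0.1695] gap 0.0054 dep [0.602  0.2414 0.1757] [0.5951 0.2443 0.1737]
scene pad [ 0.5458 -0.3264  0.0425] 31
 end 45 [ 0.5418 -0.3289  0.179 ] [ 0.5292 -0.3416  0.179 ] [ 0.5556 -0.3134  0.179 ]
 head 42 [ 0.5382 -0.336 ]
 handle 165 [ 0.54   -0.3328]
top pad [ 0.5431 -0.3286  0.0434] 33
 end 97 [ 0.5408 -0.3322  0.179 ] [ 0.5265 -0.3448  0.179 ] [ 0.5542 -0.3192  0.179 ]
 head 29 [ 0.5437 -0.3365]
 handle 100 [ 0.5408 -0.3324]
```

```bash
cat >> h.py <<'E'
from scipy.spatial.transform import Rotation as Rn
def rot(tilt,az,yaw=0):
    """tool z down, tilted outward by tilt (deg) in azimuth az; y radial; yaw about tool z"""
    t,a=np.radians([tilt,az]); h=np.array([np.cos(a),np.sin(a),0]); up=np.array([0,0,1.])
    z=np.sin(t)*h-np.cos(t)*up; y=np.cos(t)*h+np.sin(t)*up
    return Rn.from_matrix(np.c_[np.cross(y,z),y,z])*Rn.from_euler('z',yaw,degrees=True)
def go(pos,R,o=None):
    o=o or monitor.get_obs(); R0=Rn.from_quat(o['tool_rot'])
    d=R0.inv().apply(np.array(pos)-o['eef_pos'])*100; w=(R0.inv()*R).as_rotvec()
    print('d cm',d.round(2),'w',w.round(4),'|d|',np.linalg.norm(d).round(1),'ang',np.degrees(np.linalg.norm(w)).round(1))
E
python3 - <<'E'
from h import *
o=monitor.get_obs(); n=np.array([-.5279,-.0462,.848]); tag=np.array([.618,.1256,.156])
c=load('wrist')[0]; V=np.array(c['view']); R0=Rn.from_quat(o['tool_rot']).as_matrix()
Cp=-V[:3,:3].T@V[:3,3]; print('cam in tool',R0.T@(Cp-o['eef_pos']),'look',R0.T@(-V[2,:3]))
go(tag+.2*n,rot(32,5)); go([.541,-.331,.28],rot(0,-31))
E
```

```text
cam in tool [ 0.07500748  0.001223   -0.1423944 ] look [-2.95485503e-01 -8.12928586e-04  9.55346878e-01]
d cm [-41.96 -18.33  -9.47] w [-0.5061 -0.2951  1.0323] |d| 46.8 ang 68.0
d cm [-62.92 -57.95  -4.84] w [-1.2000e-03  1.4000e-03  1.6891e+00] |d| 85.7 ang 96.8
```

>>> arm_command:
  increments:
    - {"dx": -4.2,"dy": -1.8,"dz": -0.9,"wx": -0.05,"wy": -0.03,"wz": 0.1}
    - {"dx": -8.4,"dy": -3.7,"dz": -1.9,"wx": -0.1,"wy": -0.06,"wz": 0.21}
    - {"dx": -12.6,"dy": -5.5,"dz": -2.8,"wx": -0.15,"wy": -0.09,"wz": 0.31}
    - {"dx": -16.8,"dy": -7.3,"dz": -3.8,"wx": -0.2,"wy": -0.12,"wz": 0.41}
    - {"dx": -21,"dy": -9.2,"dz": -4.7,"wx": -0.25,"wy": -0.15,"wz": 0.52}
    - {"dx": -25.2,"dy": -11,"dz": -5.7,"wx": -0.3,"wy": -0.18,"wz": 0.62}
    - {"dx": -29.4,"dy": -12.8,"dz": -6.6,"wx": -0.35,"wy": -0.21,"wz": 0.72}
    - {"dx": -33.6,"dy": -14.7,"dz": -7.6,"wx": -0.4,"wy": -0.24,"wz": 0.83}
    - {"dx": -37.8,"dy": -16.5,"dz": -8.5,"wx": -0.455,"wy": -0.265,"wz": 0.93}
    - {"dx": -42,"dy": -18.3,"dz": -9.5,"wx": -0.506,"wy": -0.295,"wz": 1.032}

```text
validation failed for argument at $.in...
```

>>> arm_command:
  increments:
    - {"dx": 0}
    - {"dx": 0}
    - {"dx": 0}
    - {"dx": 0}

```text
validation failed for argument at $.in...
```

Run:
```python
from h import *
c,p,d=snap('wrist'); o=monitor.get_obs(); print(o['eef_pos'],o['joint_pos'].round(2),o['joint_vel'].round(3),Rn.from_quat(o['tool_rot']).as_matrix()[:,2])
cv2.imwrite('pics/w1.png',p[:,:,::-1]); print(proj(c,[[.618,.1256,.156]]))
go([.541,-.331,.28],rot(0,-31))
```

```text
[0.20499659 0.4556311  0.23075043] [ 1.15  0.24  0.    1.34 -0.    1.57] [ 0.001 -0.001  0.005  0.    -0.001 -0.001] [-5.13525005e-04 -1.17237078e-03 -9.99999181e-01]
[[144.6306654  603.42603868]]
d cm [-62.92 -57.96  -4.85] w [-9.0000e-04  1.1000e-03  1.6891e+00] |d| 85.7 ang 96.8
```

View pics/w1.png

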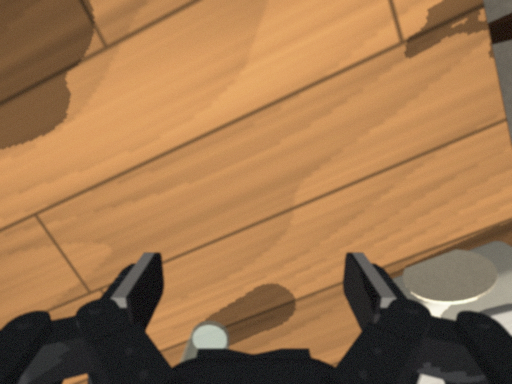

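The move was refused, so this picture shows only the start view (table, fingers at the bottom). I'll resend with every field filled.

>>> arm_command:
  increments:
    - {"dx": -4.2,"dy": -1.8,"dz": -0.9,"wx": -0.05,"wy": -0.03,"wz": 0.1,"grip": 8.5}
    - {"dx": -8.4,"dy": -3.7,"dz": -1.9,"wx": -0.1,"wy": -0.06,"wz": 0.21,"grip": 8.5}
    - {"dx": -12.6,"dy": -5.5,"dz": -2.8,"wx": -0.15,"wy": -0.09,"wz": 0.31,"grip": 8.5}
    - {"dx": -16.8,"dy": -7.3,"dz": -3.8,"wx": -0.2,"wy": -0.12,"wz": 0.41,"grip": 8.5}
    - {"dx": -21,"dy": -9.2,"dz": -4.7,"wx": -0.25,"wy": -0.15,"wz": 0.52,"grip": 8.5}
    - {"dx": -25.2,"dy": -11,"dz": -5.7,"wx": -0.3,"wy": -0.18,"wz": 0.62,"grip": 8.5}
    - {"dx": -29.4,"dy": -12.8,"dz": -6.6,"wx": -0.35,"wy": -0.21,"wz": 0.72,"grip": 8.5}
    - {"dx": -33.6,"dy": -14.7,"dz": -7.6,"wx": -0.4,"wy": -0.24,"wz": 0.83,"grip": 8.5}
    - {"dx": -37.8,"dy": -16.5,"dz": -8.5,"wx": -0.455,"wy": -0.265,"wz": 0.93,"grip": 8.5}
    - {"dx": -42,"dy": -18.3,"dz": -9.5,"wx": -0.506,"wy": -0.295,"wz": 1.032,"grip": 8.5}

```text
clock: 1.2
eef_pos: [0.5136, 0.1148, 0.3267]
tool_rot: [0.651, 0.707, 0.205, 0.187]
ft_force: [0.2, 1.1, -0.5]
grip_width: 0.085
grasp_force: 0.0
```

Run:
```python
from h import *
snap('wrist'); snap('wrist'); c,p,d=snap('wrist'); o=monitor.get_obs(); print(o['eef_pos'],o['joint_pos'].round(2),o['joint_vel'].round(3),Rn.from_quat(o['tool_rot']).as_matrix()[:,2])
cv2.imwrite('pics/w2.png',p[:,:,::-1]); print(proj(c,[[.618,.1256,.156]]))
go([.541,-.331,.28],rot(0,-31))
```

```text
[0.51350635 0.11469803 0.32634633] [ 0.28 -0.15 -0.32  0.85 -0.1   1.74] [ 0.051  0.003 -0.01   0.031  0.012 -0.004] [ 0.52864158  0.04550748 -0.84762442]
[[249.2804812  168.98202656]]
d cm [-44.65  -3.26   3.35] w [ 0.5404 -0.176   0.6077] |d| 44.9 ang 47.7
```

View pics/w2.png

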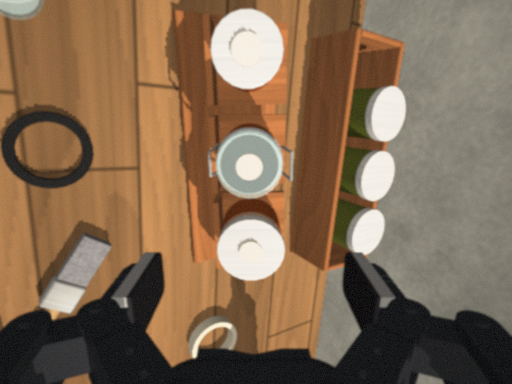

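The wrist view shows the clip jar's lid centred at about (250,162) and its tag at (249,167), against a prediction of (249,169). The slim jar is above it and the squat jar below. I'll measure the tag and the lid planes here.

Run:
```python
from h import *
c,p,d=load('wrist'); P=pts(c,d); hsv=cv2.cvtColor(p,cv2.COLOR_RGB2HSV)
def comp(u,v,tol,r):
    ref=np.median(p[v-1:v+2,u-1:u+2].reshape(-1,3),0).astype(int); m=(np.abs(p.astype(int)-ref).max(2)<tol).astype(np.uint8)
    k=np.zeros_like(m);k[v-r:v+r,u-r:u+r]=1
    n,l,st,ce=cv2.connectedComponentsWithStats(m*k,connectivity=4);return l==l[v,u]
ns=[]
for nm,(u,v) in (('slim',(228,50)),('squat',(228,247))):
    m=cv2.dilate(comp(u,v,30,45).astype(np.uint8),np.ones((3,3)))>0; q=P[m]
    for _ in range(5):
        m0=q.mean(0);w=np.linalg.svd(q-m0,full_matrices=False)[2][2];w*=np.sign(w[2]);r=abs((q-m0)@w);q=q[r<.0025]
    ns.append(w);print(nm,w.round(3),np.degrees(np.arccos(w[2])).round(2),np.degrees(np.arctan2(-w[1],-w[0])).round(2),len(q))
n=np.mean(ns,0);n/=np.linalg.norm(n)
T=[]
for nm,(u,v) in (('slim',(246,48)),('clip',(249,167)),('squat',(251,247))):
    m=comp(u,v,18,16); ys,xs=np.nonzero(m); k=cv2.findContours(m.astype(np.uint8),0,2)[0][0]; e=cv2.fitEllipse(k)
    dep=np.median(P[m]@n); o,r=rays(c,[e[0]]); X=(o+r*((dep-o@n)/(r@n))[:,None])[0]; T.append(X)
    print(nm,m.sum(),e,np.array([xs.mean(),ys.mean()]).round(1),X.round(4))
    for cam in('scene','top'): print('   proj',cam,proj(load(cam)[0],X).round(1))
T=np.array(T); b=np.array([T[0]-.144*n,T[2]-.099*n]); print('bases',b.round(4)); 
dd=b[0]-b[1]; print('row az',np.degrees(np.arctan2(dd[1],dd[0])))
bt=b.mean(0); print('clip height along n above base line', (T[1]-b[1])@n, 'n',n)
```

```text
slim [ 0.899 -0.03   0.438] 64.04 178.1 425
squat [-0.504 -0.455  0.734] 42.78 42.11 275
slim 933 ((247.15492248535156, 52.04644775390625), (34.89657974243164, 42.77157974243164), 18.426809310913086) [246.6  48.5] [0.5969 0.2418 0.1721]
   proj scene [[345.  251.3]]
   proj top [[120.9 154.7]]
clip 503 ((248.78834533691406, 166.6285400390625), (24.39533805847168, 24.954355239868164), 97.95167541503906) [248.8 166.7] [0.6181 0.128  0.1545]
   proj scene [[299.3 238.1]]
   proj top [[166.8 147. ]]Traceback (most recent call last):
  File "<stdin>", line 16, in <module>
cv2.error: OpenCV(4.12.0) /io/opencv/modules/imgproc/src/shapedescr.cpp:361: error: (-201:Incorrect size of input array) There should be at least 5 points to fit the ellipse in function 'fitEllipseNoDirect'
```

Run:
```python
from h import *
c,p,d=load('wrist'); P=pts(c,d); yy,xx=np.mgrid[:384,:512]
ns=[]
for nm,(u,v),r in (('slim',(247,48),30),('squat',(251,246),28),('cliptag',(249,167),11)):
    q=P[(xx-u)**2+(yy-v)**2<r*r]
    g=np.c_[q[:,:2],np.ones(len(q))]; w=np.ones(len(q))
    for _ in range(20):
        a=np.linalg.lstsq(g*w[:,None],q[:,2]*w,rcond=None)[0]; e=abs(g@a-q[:,2]); w=1/(1+(e/.001)**2)
    z=np.array([-a[0],-a[1],1]);z/=np.linalg.norm(z); ns.append(z)
    print(nm,z.round(3),np.degrees(np.arccos(z[2])).round(2),np.degrees(np.arctan2(-z[1],-z[0])).round(2),(e<.002).mean().round(2),len(q), q.mean(0).round(4))
n=np.array([-.5279,-.0462,.848])
o,r=rays(c,[(248.8,166.65)]); q=P[(xx-249)**2+(yy-167)**2<64]; D=np.median(q@n); print('tag',(o+r*((D-o@n)/(r@n))[:,None])[0].round(4))
# triangulate 3 views
A=np.zeros((3,3));B=np.zeros(3)
for cam,uv in(('wrist',(248.8,166.65)),('scene',(298.1,237.8)),('top',(167.5,147.))):
    cc=load(cam)[0];o,r=rays(cc,[uv]);r=r[0]/np.linalg.norm(r[0]);M=np.eye(3)-np.outer(r,r)
    if cam!='wrist':M*=.3
    A+=M;B+=M@o
print('tri',np.linalg.solve(A,B).round(4))
```

```text
slim [-0.445 -0.01   0.895] 26.45 1.29 0.56 2809 [0.5959 0.2448 0.1732]
squat [-0.525 -0.049  0.849] 31.85 5.32 0.83 2449 [0.6417 0.0187 0.135 ]
cliptag [-0.533 -0.053  0.845] 32.37 5.65 0.98 373 [0.6185 0.1275 0.1544]
tag [0.6183 0.1279 0.1542]
tri [0.6188 0.127  0.1533]
```

>>> arm_command:
  increments:
    - {"dx": -4.5,"dy": -0.3,"dz": 0.3,"wx": 0.054,"wy": -0.018,"wz": 0.061,"grip": 8.5}
    - {"dx": -9,"dy": -0.7,"dz": 0.7,"wx": 0.108,"wy": -0.035,"wz": 0.122,"grip": 8.5}
    - {"dx": -13.4,"dy": -1,"dz": 1,"wx": 0.162,"wy": -0.053,"wz": 0.182,"grip": 8.5}
    - {"dx": -17.9,"dy": -1.3,"dz": 1.3,"wx": 0.216,"wy": -0.07,"wz": 0.243,"grip": 8.5}
    - {"dx": -22.3,"dy": -1.6,"dz": 1.7,"wx": 0.27,"wy": -0.088,"wz": 0.304,"grip": 8.5}
    - {"dx": -26.8,"dy": -2,"dz": 2,"wx": 0.324,"wy": -0.106,"wz": 0.365,"grip": 8.5}
    - {"dx": -31.3,"dy": -2.3,"dz": 2.3,"wx": 0.378,"wy": -0.123,"wz": 0.425,"grip": 8.5}
    - {"dx": -35.7,"dy": -2.6,"dz": 2.7,"wx": 0.432,"wy": -0.141,"wz": 0.486,"grip": 8.5}
    - {"dx": -40.2,"dy": -2.9,"dz": 3,"wx": 0.486,"wy": -0.158,"wz": 0.547,"grip": 8.5}
    - {"dx": -44.6,"dy": -3.3,"dz": 3.35,"wx": 0.54,"wy": -0.176,"wz": 0.608,"grip": 8.5}

```text
clock: 2.35
eef_pos: [0.5423, -0.3286, 0.2795]
tool_rot: [0.869, 0.494, -0.001, -0.001]
ft_force: [1.1, -0.0, 0.1]
grip_width: 0.0848
grasp_force: 0.0
```

Run:
```python
from h import *
snap('wrist'); snap('wrist'); c,p,d=snap('wrist'); o=monitor.get_obs(); print(o['clock'],o['eef_pos'],o['joint_vel'].round(3),Rn.from_quat(o['tool_rot']).as_matrix()[:,2])
q=proj(c,[[.541,-.331,.179],[.544,-.3275,.014]]); print(q)
cv2.imwrite('pics/w3.png',p[:,:,::-1])
```

```text
2.5 [ 0.54220091 -0.32961964  0.27403779] [ 0.042 -0.109 -0.051 -0.006  0.019 -0.002] [-0.0072526   0.00477104 -0.99996232]
[[251.59080155 201.45217308]
 [254.19787748 158.9237829 ]]
```

View pics/w3.png

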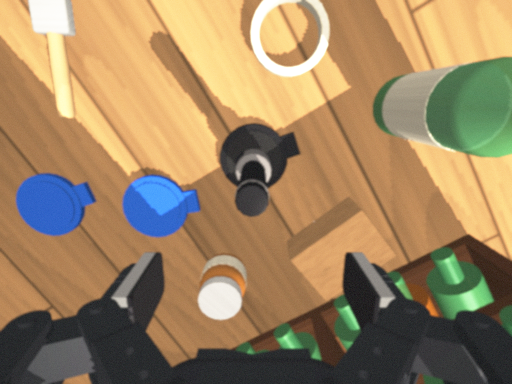

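The wrist view shows the handle end at (252,197), the black pad at about (253,155) with its tab to the right, the small jar at (222,290) and the bottle to the right. Measuring both circles here.

Run:
```python
from h import *
from scipy.optimize import least_squares
c,p,d=snap('wrist'); P=pts(c,d); yy,xx=np.mgrid[:384,:512]; g=p.max(2)
near=(xx>205)&(xx<310)&(yy>110)&(yy<225)
m=near&(P[...,2]>.17)&(g<95); v,u=np.nonzero(m); print('end',len(u),u.mean(),v.mean(),P[m].mean(0).round(4))
k=cv2.findContours(m.astype(np.uint8),0,2)[0]; k=max(k,key=cv2.contourArea)[:,0]
def fit(e,r0,c0,free=True):
    f=least_squares(lambda z:np.hypot(*(e-z[:2]).T)-z[2],[*c0,r0],loss='soft_l1',f_scale=.0007); return f.x.round(4)
e=onz(c,k,.179)[:,:2]; print('end circle',fit(e,.014,e.mean(0)))
m=near&(P[...,2]>.004)&(P[...,2]<.03)&(g<85); k=max(cv2.findContours(m.astype(np.uint8),0,2)[0],key=cv2.contourArea)[:,0]
for z in(.0,.014):
    e=onz(c,k,z)[:,:2]; c0=np.array([.544,-.328]); r=np.hypot(*(e-c0).T); e=e[(r>.036)&(r<.05)]; x=fit(e,.045,c0); r=np.hypot(*(e-x[:2]).T); print('pad z',z,x,len(e),r.std().round(4))
m=near&(P[...,2]>.02)&(P[...,2]<.075)&(g>95)&(np.hypot(P[...,0]-.541,P[...,1]+.33)<.03); q=P[m]
print('head',len(q),q[:,2].min(),q[:,2].max(),least_squares(lambda z:np.hypot(*(q[:,:2]-z).T)-.021,[.541,-.33],loss='soft_l1',f_scale=.001).x.round(4))
o=monitor.get_obs(); print(o['eef_pos'],o['joint_vel'].round(3))
crop=cv2.resize(p[100:230,190:320,::-1],(600,600),interpolation=cv2.INTER_CUBIC); crop=np.clip(crop.astype(float)*2.2,0,255).astype(np.uint8); cv2.imwrite('pics/w3c.png',crop)
```

```text
end 837 253.02867383512546 199.86857825567503 [ 0.5427 -0.3277  0.1831]
end circle [ 0.5419 -0.3291  0.0131]
pad z 0.0 [ 0.5427 -0.3275  0.0439] 99 0.0025
pad z 0.014 [ 0.544  -0.3256  0.0426] 92 0.0018
head 417 0.042794765111634436 0.07310281475793201 [ 0.5391 -0.3344]
[ 0.54211928 -0.328119    0.27643357] [ 0.028 -0.087 -0.027 -0.005  0.002  0.001]
```

View pics/w3c.png

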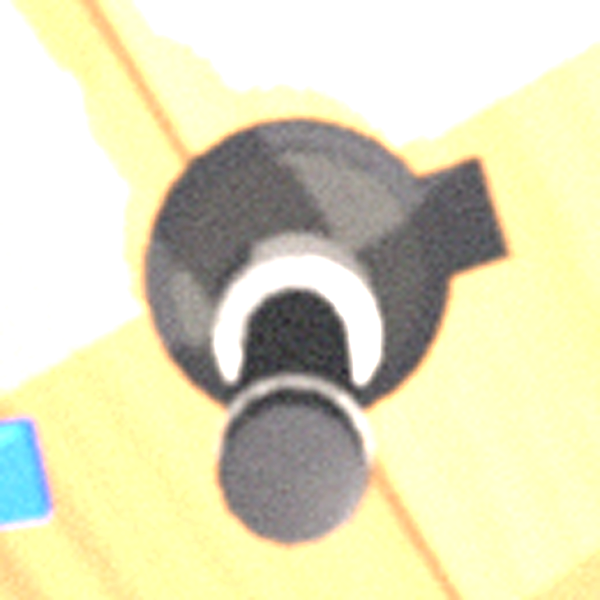

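The crop shows the handle end circle centred at crop (293,472), which is px (253.5,202.3). The pad rim circle is centred at crop (298,265), px (254.6,157.4), with radius about 150 crop px.

Run:
```python
from h import *
c=load('wrist')[0]; print(onz(c,[(253.5,202.3),(253.5+73*.2167,202.3)],.179)); 
for z in(.004,.01,.014): print(z,onz(c,[(254.6,157.4),(254.6+150*.2167,157.4)],z))
for k in range(3): snap('wrist'); o=monitor.get_obs(); print(o['eef_pos'],o['tool_rot'],o['joint_vel'].round(3))
go([.5415,-.331,.130],rot(0,-31))
```

```text
[[ 0.54160833 -0.33039035  0.179     ]
 [ 0.55260602 -0.33691486  0.179     ]]
0.004 [[ 0.54483241 -0.32518813  0.004     ]
 [ 0.5823177  -0.34750255  0.004     ]]
0.01 [[ 0.54538912 -0.32430536  0.01      ]
 [ 0.58232924 -0.34629525  0.01      ]]
0.014 [[ 0.54576026 -0.32371684  0.014     ]
 [ 0.58233694 -0.34549037  0.014     ]]
[ 0.54210273 -0.32725103  0.27845725] [ 8.69105852e-01  4.94624465e-01 -2.92510220e-04 -1.25313876e-03] [ 0.017 -0.066 -0.014 -0.004 -0.001 -0.   ]
[ 0.54207923 -0.32677585  0.27998668] [ 8.68931341e-01  4.94932560e-01  2.10899945e-04 -2.01789508e-04] [ 0.009 -0.045 -0.006 -0.003 -0.002 -0.001]
[ 0.54206459 -0.32659836  0.28103414] [8.68873029e-01 4.95034374e-01 5.72378858e-04 5.47007638e-04] [ 0.003 -0.027 -0.002 -0.002 -0.002  0.   ]
d cm [-0.41  0.15 15.1 ] w [ 0.0015 -0.0005  0.006 ] |d| 15.1 ang 0.4
```

>>> arm_command:
  increments:
    - {"dx": -0.4,"dy": 0.2,"dz": 1.5,"wx": 0,"wy": 0,"wz": 0,"grip": 8.5}
    - {"dx": -0.4,"dy": 0.2,"dz": 3,"wx": 0,"wy": 0,"wz": 0,"grip": 8.5}
    - {"dx": -0.4,"dy": 0.2,"dz": 4.5,"wx": 0,"wy": 0,"wz": 0,"grip": 8.5}
    - {"dx": -0.4,"dy": 0.2,"dz": 6,"wx": 0,"wy": 0,"wz": 0,"grip": 8.5}
    - {"dx": -0.4,"dy": 0.2,"dz": 7,"wx": 0,"wy": 0,"wz": 0,"grip": 8.5}
    - {"dx": -0.4,"dy": 0.2,"dz": 8,"wx": 0,"wy": 0,"wz": 0,"grip": 8.5}
    - {"dx": -0.4,"dy": 0.2,"dz": 8,"wx": 0,"wy": 0,"wz": 0,"grip": 8.5}
    - {"dx": -0.4,"dy": 0.2,"dz": 8,"wx": 0,"wy": 0,"wz": 0,"grip": 8.5}
    - {"dx": -0.4,"dy": 0.2,"dz": 8,"wx": 0,"wy": 0,"wz": 0,"grip": 8.5}
    - {"dx": -0.4,"dy": 0.2,"dz": 8,"wx": 0,"wy": 0,"wz": 0,"grip": 8.5}

```text
clock: 3.7
eef_pos: [0.542, -0.3331, 0.2006]
tool_rot: [0.869, 0.494, 0.0, 0.001]
ft_force: [-0.5, 0.4, -0.9]
grip_width: 0.085
grasp_force: 0.0
```

Run:
```python
from h import *
c,p,d=snap('wrist'); o=monitor.get_obs(); print(o['clock'],o['eef_pos'],o['joint_vel'].round(3))
g=p.max(2); P=pts(c,d); yy,xx=np.mgrid[:384,:512]
m=(P[...,2]>.165)&(np.hypot(P[...,0]-.5415,P[...,1]+.33)<.03)&(g<95); k=max(cv2.findContours(m.astype(np.uint8),0,2)[0],key=cv2.contourArea); print(cv2.minEnclosingCircle(k),cv2.boundingRect(k))
print(proj(c,[[.5415,-.3305,.179],[.5275,-.3305,.179]]))
x,y=np.int32(proj(c,[[.5415,-.3305,.179]])[0]); cv2.imwrite('pics/w4.png',np.clip(p[max(0,y-100):y+100,max(0,x-130):x+130,::-1].astype(float)*2,0,255).astype(np.uint8).repeat(2,0).repeat(2,1))
go([.5415,-.331,.130],rot(0,-31))
```

```text
3.75 [ 0.54189479 -0.33311131  0.20039329] [-0.002  0.003 -0.003 -0.002  0.    -0.001]
((242.5, 382.0), 116.50439453125) (126, 336, 234, 48)
[[249.29711566 236.93499638]
 [228.80156453 248.16448512]]
d cm [ 0.16 -0.15  7.04] w [ 0.0014 -0.      0.0035] |d| 7.0 ang 0.2
```

View pics/w4.png

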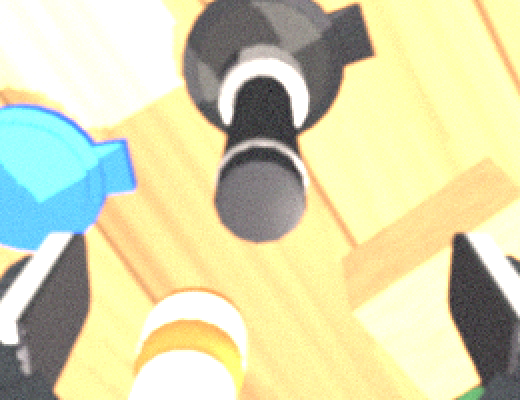

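Settled now. The handle end is at px (249.5,234.5) against a prediction of (249.3,236.9), so it is within 1.5 mm. The pad rim centre is at (250.5,168.5).

Run:
```python
from h import *
c=load('wrist')[0]; a=onz(c,[(249.5,234.5)],.179)[0]; print(a,onz(c,[(250.5,168.5),(250.5+39,168.5)],.008))
go([a[0],a[1],.130],rot(0,-31))
```

```text
[ 0.5423897  -0.32924575  0.179     ] [[ 0.54327849 -0.32664006  0.008     ]
 [ 0.58023789 -0.34866508  0.008     ]]
d cm [ 0.36 -0.17  7.04] w [ 0.0014 -0.      0.0035] |d| 7.1 ang 0.2
```

>>> arm_command:
  increments:
    - {"dx": 0.3,"dy": -0.2,"dz": 1.5,"wx": 0,"wy": 0,"wz": 0,"grip": 8.5}
    - {"dx": 0.3,"dy": -0.2,"dz": 3,"wx": 0,"wy": 0,"wz": 0,"grip": 8.5}
    - {"dx": 0.3,"dy": -0.2,"dz": 4.5,"wx": 0,"wy": 0,"wz": 0,"grip": 8.5}
    - {"dx": 0.3,"dy": -0.2,"dz": 6,"wx": 0,"wy": 0,"wz": 0,"grip": 8.5}
    - {"dx": 0.3,"dy": -0.2,"dz": 7,"wx": 0,"wy": 0,"wz": 0,"grip": 8.5}
    - {"dx": 0.3,"dy": -0.2,"dz": 7,"wx": 0,"wy": 0,"wz": 0,"grip": 8.5}
    - {"dx": 0.3,"dy": -0.2,"dz": 7,"wx": 0,"wy": 0,"wz": 0,"grip": 8.5}
    - {"dx": 0.3,"dy": -0.2,"dz": 7,"wx": 0,"wy": 0,"wz": 0,"grip": 8.5}

```text
clock: 4.55
eef_pos: [0.5421, -0.3296, 0.1309]
tool_rot: [0.869, 0.494, 0.001, 0.001]
ft_force: [0.8, 0.2, 0.7]
grip_width: 0.0851
grasp_force: 0.0
```

>>> arm_command:
  increments:
    - {"dx": 0,"dy": 0,"dz": 0,"wx": 0,"wy": 0,"wz": 0,"grip": 6}
    - {"dx": 0,"dy": 0,"dz": 0,"wx": 0,"wy": 0,"wz": 0,"grip": 4.5}
    - {"dx": 0,"dy": 0,"dz": 0,"wx": 0,"wy": 0,"wz": 0,"grip": 3.5}
    - {"dx": 0,"dy": 0,"dz": 0,"wx": 0,"wy": 0,"wz": 0,"grip": 3}
    - {"dx": 0,"dy": 0,"dz": 0,"wx": 0,"wy": 0,"wz": 0,"grip": 2}
    - {"dx": 0,"dy": 0,"dz": 0,"wx": 0,"wy": 0,"wz": 0,"grip": 2}
    - {"dx": 0,"dy": 0,"dz": 0,"wx": 0,"wy": 0,"wz": 0,"grip": 2}
    - {"dx": 0,"dy": 0,"dz": 0,"wx": 0,"wy": 0,"wz": 0,"grip": 2}

```text
clock: 5.35
eef_pos: [0.5414, -0.3292, 0.1299]
tool_rot: [0.869, 0.494, 0.0, 0.0]
ft_force: [-0.8, -0.5, 1.0]
grip_width: 0.0265
grasp_force: 58.8
```

>>> arm_command:
  increments:
    - {"dx": 0,"dy": 0,"dz": -0.5,"wx": 0,"wy": 0,"wz": 0,"grip": 2}
    - {"dx": 0,"dy": 0,"dz": -2,"wx": 0,"wy": 0,"wz": 0,"grip": 2}
    - {"dx": 0,"dy": 0,"dz": -4,"wx": 0,"wy": 0,"wz": 0,"grip": 2}
    - {"dx": 0,"dy": 0,"dz": -6.5,"wx": 0,"wy": 0,"wz": 0,"grip": 2}
    - {"dx": 0,"dy": 0,"dz": -9,"wx": 0,"wy": 0,"wz": 0,"grip": 2}
    - {"dx": 0,"dy": 0,"dz": -12,"wx": 0,"wy": 0,"wz": 0,"grip": 2}
    - {"dx": 0,"dy": 0,"dz": -15,"wx": 0,"wy": 0,"wz": 0,"grip": 2}
    - {"dx": 0,"dy": 0,"dz": -18,"wx": 0,"wy": 0,"wz": 0,"grip": 2}
    - {"dx": 0,"dy": 0,"dz": -20,"wx": 0,"wy": 0,"wz": 0,"grip": 2}
    - {"dx": 0,"dy": 0,"dz": -20,"wx": 0,"wy": 0,"wz": 0,"grip": 2}

```text
clock: 6.35
eef_pos: [0.5424, -0.3298, 0.3334]
tool_rot: [0.869, 0.494, 0.002, 0.003]
ft_force: [1.4, -0.5, -1.9]
grip_width: 0.0264
grasp_force: 59.3
```

Run:
```python
from h import *
o=monitor.get_obs(); n=rot(32,5.2).as_matrix()[:,2]*-1; tag=np.array([.6183,.1275,.1545])
print(o['eef_pos'],o['ft_force'],o['grip_width']); go(tag+.216*n,rot(32,5.2))
```

```text
[ 0.54237906 -0.32981401  0.33344471] [ 1.38254734 -0.48251971 -1.94272103] 0.02644643239684447
d cm [ 36.44 -26.15  -0.6 ] w [-0.5332  0.1774 -0.6108] |d| 44.9 ang 47.6
```

>>> arm_command:
  increments:
    - {"dx": 2.5,"dy": -1.8,"dz": 0,"wx": -0.035,"wy": 0.012,"wz": -0.04,"grip": 2}
    - {"dx": 6,"dy": -4.3,"dz": 0,"wx": -0.085,"wy": 0.03,"wz": -0.1,"grip": 2}
    - {"dx": 10.5,"dy": -7.5,"dz": 0,"wx": -0.15,"wy": 0.05,"wz": -0.17,"grip": 2}
    - {"dx": 15,"dy": -10.8,"dz": 0,"wx": -0.22,"wy": 0.07,"wz": -0.25,"grip": 2}
    - {"dx": 19.5,"dy": -14,"dz": 0,"wx": -0.285,"wy": 0.095,"wz": -0.33,"grip": 2}
    - {"dx": 24,"dy": -17.2,"dz": 0,"wx": -0.35,"wy": 0.117,"wz": -0.4,"grip": 2}
    - {"dx": 28.5,"dy": -20.4,"dz": -0.3,"wx": -0.415,"wy": 0.14,"wz": -0.48,"grip": 2}
    - {"dx": 32.5,"dy": -23.3,"dz": -0.5,"wx": -0.475,"wy": 0.158,"wz": -0.545,"grip": 2}
    - {"dx": 35.2,"dy": -25.3,"dz": -0.7,"wx": -0.515,"wy": 0.17,"wz": -0.59,"grip": 2}
    - {"dx": 36.4,"dy": -26.1,"dz": -0.8,"wx": -0.533,"wy": 0.177,"wz": -0.611,"grip": 2}

```text
clock: 7.35
eef_pos: [0.5006, 0.1199, 0.3353]
tool_rot: [0.647, 0.712, 0.202, 0.181]
ft_force: [0.3, -0.4, -1.3]
grip_width: 0.0268
grasp_force: 59.8
```

>>> arm_command:
  increments:
    - {"dx": 0,"dy": 0,"dz": 0,"wx": 0,"wy": 0,"wz": 0,"grip": 2}
    - {"dx": 0,"dy": 0,"dz": 0,"wx": 0,"wy": 0,"wz": 0,"grip": 2}
    - {"dx": 0,"dy": 0,"dz": 0,"wx": 0,"wy": 0,"wz": 0,"grip": 2}
    - {"dx": 0,"dy": 0,"dz": 0,"wx": 0,"wy": 0,"wz": 0,"grip": 2}
    - {"dx": 0,"dy": 0,"dz": 0,"wx": 0,"wy": 0,"wz": 0,"grip": 2}

```text
clock: 7.85
eef_pos: [0.5038, 0.1159, 0.3374]
tool_rot: [0.65, 0.709, 0.202, 0.183]
ft_force: [0.9, -0.3, -2.0]
grip_width: 0.0268
grasp_force: 59.9
```

Run:
```python
from h import *
o=monitor.get_obs(); n=rot(32,5.2).as_matrix()[:,2]*-1; tag=np.array([.6183,.1275,.1545])
print(o['eef_pos'],o['ft_force'],o['ft_force']@n,o['joint_vel'].round(3)); go(tag+.146*n,rot(32,5.2))
c,p,d=snap('wrist'); R=Rn.from_quat(o['tool_rot']).as_matrix(); print('nose px',proj(c,[o['eef_pos']+R[:,2]*.116]),'tag',proj(c,tag))
cv2.imwrite('pics/w5.png',p[:,:,::-1])
c,p,d=snap('scene')
cv2.imwrite('pics/s5.png',cv2.resize(p[130:310,210:390,::-1],(600,600),interpolation=cv2.INTER_CUBIC))
```

```text
[0.50379765 0.11591702 0.33741236] [ 0.87260657 -0.34045957 -1.98774621] -2.129860744790792 [ 0.004 -0.003  0.003  0.002  0.002  0.   ]
d cm [0.1  0.11 7.01] w [-0.0063 -0.0018 -0.0036] |d| 7.0 ang 0.4
nose px [[252.18160657 193.5430894 ]] tag [[254.19981804 168.78769171]]
```

View pics/w5.png

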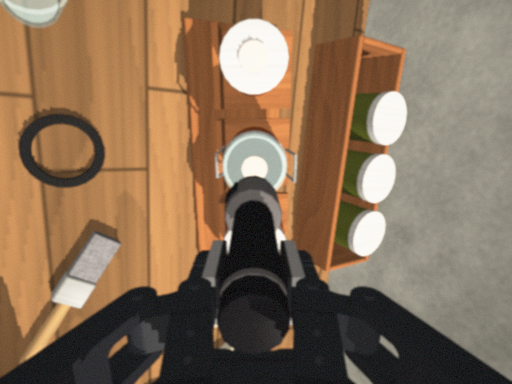

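The wrist view shows the head centred at column ~253 (predicted 252), with its far edge at row ~177, below the tag at (254,168). Checking the held offset numerically before the press.

Run:
```python
from h import *
import pickle
c,p,d,o=pickle.load(open('wrist.pkl','rb')); R=Rn.from_quat(o['tool_rot']).as_matrix(); P=pts(c,d)
L=(P-o['eef_pos'])@R; 
a=np.linspace(0,6.283,181)
for z,r in((.116,.019),(.104,.019),(.104,.021),(.064,.021)):
    q=proj(c,o['eef_pos']+(np.c_[r*np.cos(a),r*np.sin(a),0*a+z])@R.T); print(z,r,'rows',q[:,1].min().round(1),q[:,1].max().round(1),'cols',q[:,0].min().round(1),q[:,0].max().round(1))
for r in (180,185,190,200,205): 
    k=(L[r,:,2]<.13)&(np.abs(np.arange(512)-253)<45)&(d[r]>0); u=np.nonzero(k)[0]; print(r,u.min() if len(u) else None,u.max() if len(u) else None)
k=(L[:,253,2]<.13)&(d[:,253]>0); print('top row',np.nonzero(k)[0][:3])
m=(L[...,2]>.03)&(L[...,2]<.06)&(np.abs(L[...,1])<.03)&(d>0); q=L[m]
from scipy.optimize import least_squares
for lo,hi,r in((.02,.06,.014),(.07,.1,.021)):
    m=(L[...,2]>lo)&(L[...,2]<hi)&(np.hypot(L[...,0],L[...,1])<.035)&(d>0); q=L[m]; print(lo,len(q),least_squares(lambda z:np.hypot(*(q[:,:2]-z).T)-r,[0,0],loss='soft_l1',f_scale=.001).x.round(4))
```

```text
0.116 0.019 rows 172.2 214.0 cols 230.3 274.0
0.104 0.019 rows 175.4 218.9 cols 229.3 274.9
0.104 0.021 rows 173.0 221.1 cols 226.9 277.3
0.064 0.021 rows 185.8 241.4 cols 222.3 281.5
180 240 267
185 233 272
190 229 275
200 225 278
205 227 280
top row [176 177 178]
0.02 858 [-0.0026  0.001 ]
0.07 508 [-0.0024  0.0003]
```

>>> arm_command:
  increments:
    - {"dx": 0.1,"dy": 0.03,"dz": 1,"wx": -0.002,"wy": 0,"wz": -0.001,"grip": 2}
    - {"dx": 0.2,"dy": 0.06,"dz": 3,"wx": -0.004,"wy": -0.001,"wz": -0.002,"grip": 2}
    - {"dx": 0.3,"dy": 0.1,"dz": 5,"wx": -0.006,"wy": -0.002,"wz": -0.003,"grip": 2}
    - {"dx": 0.35,"dy": 0.1,"dz": 6.5,"wx": -0.006,"wy": -0.002,"wz": -0.003,"grip": 2}
    - {"dx": 0.35,"dy": 0.1,"dz": 7.5,"wx": -0.006,"wy": -0.002,"wz": -0.003,"grip": 2}
    - {"dx": 0.35,"dy": 0.1,"dz": 8,"wx": -0.006,"wy": -0.002,"wz": -0.003,"grip": 2}
    - {"dx": 0.35,"dy": 0.1,"dz": 8.2,"wx": -0.006,"wy": -0.002,"wz": -0.003,"grip": 2}
    - {"dx": 0.35,"dy": 0.1,"dz": 8.2,"wx": -0.006,"wy": -0.002,"wz": -0.003,"grip": 2}
    - {"dx": 0.35,"dy": 0.1,"dz": 8.2,"wx": -0.006,"wy": -0.002,"wz": -0.003,"grip": 2}
    - {"dx": 0.35,"dy": 0.1,"dz": 8.2,"wx": -0.006,"wy": -0.002,"wz": -0.003,"grip": 2}

```text
clock: 8.95
eef_pos: [0.5471, 0.1249, 0.2694]
tool_rot: [0.647, 0.71, 0.205, 0.186]
ft_force: [-0.0, 0.3, -1.4]
grip_width: 0.0267
grasp_force: 59.9
```

```bash
cat > chk.py <<'E'
from h import *
from scipy.optimize import least_squares
snap('wrist'); c,p,d=snap('wrist'); o=monitor.get_obs(); R=Rn.from_quat(o['tool_rot']).as_matrix(); n=rot(32,5.2).as_matrix()[:,2]*-1; tag=np.array([.6183,.1275,.1545])
print(o['clock'],o['eef_pos'],o['ft_force'].round(2),'Fn',(o['ft_force']@n).round(2),o['joint_vel'].round(3))
nose=o['eef_pos']+R@[-.0025,0,.116]; e=tag-nose; print('gap along n (mm)',-(e@n)*1e3,'lateral tool mm',(R.T@e*1e3).round(2),'axis err deg',np.degrees(np.arccos(-R[:,2]@n)).round(2))
q=pts(c,d); L=(q-o['eef_pos'])@R; m=(L[...,2]>.07)&(L[...,2]<.1)&(np.hypot(L[...,0],L[...,1])<.035)&(d>0); k=L[m]; print('head',least_squares(lambda z:np.hypot(*(k[:,:2]-z).T)-.021,[0,0],loss='soft_l1',f_scale=.001).x.round(4))
# lid rim visible: bluish-grey lid plane points
m=(np.abs((q-tag)@n)<.004)&(np.linalg.norm(q-tag,axis=2)<.05)&(d>0); print('lid/tag plane pts',m.sum(), ((q[m]-tag)@n).mean().round(4))
E
python3 chk.py
```

```text
9.05 [0.54701302 0.12488584 0.26917273] [ 1.23  0.7  -2.29] Fn -2.63 [ 0.002  0.002 -0.003  0.001 -0.002  0.   ]
gap along n (mm) 18.991308010598907 lateral tool mm [-1.54 -0.56 18.99] axis err deg 0.11
head [-0.0025  0.0004]
lid/tag plane pts 2269 -0.003
```

>>> arm_command:
  increments:
    - {"dx": -0.15,"dy": -0.05,"dz": 0.4,"wx": 0,"wy": 0,"wz": 0,"grip": 2}
    - {"dx": -0.15,"dy": -0.05,"dz": 0.8,"wx": 0,"wy": 0,"wz": 0,"grip": 2}
    - {"dx": -0.15,"dy": -0.05,"dz": 1.2,"wx": 0,"wy": 0,"wz": 0,"grip": 2}
    - {"dx": -0.15,"dy": -0.05,"dz": 1.4,"wx": 0,"wy": 0,"wz": 0,"grip": 2}
    - {"dx": -0.15,"dy": -0.05,"dz": 1.4,"wx": 0,"wy": 0,"wz": 0,"grip": 2}
    - {"dx": -0.15,"dy": -0.05,"dz": 1.4,"wx": 0,"wy": 0,"wz": 0,"grip": 2}
    - {"dx": -0.15,"dy": -0.05,"dz": 1.4,"wx": 0,"wy": 0,"wz": 0,"grip": 2}
    - {"dx": -0.15,"dy": -0.05,"dz": 1.4,"wx": 0,"wy": 0,"wz": 0,"grip": 2}

```text
clock: 9.85
eef_pos: [0.5541, 0.124, 0.2566]
tool_rot: [0.648, 0.71, 0.204, 0.186]
ft_force: [-0.6, -0.2, -0.6]
grip_width: 0.0266
grasp_force: 59.9
```

```bash
python3 chk.py
```

```text
9.95 [0.55406505 0.12397932 0.25653968] [-0.3   0.12 -1.86] Fn -1.42 [ 0.001 -0.001  0.001  0.    -0.    -0.001]
gap along n (mm) 4.600146032752939 lateral tool mm [0.05 0.37 4.6 ] axis err deg 0.08
head [-0.0024  0.0003]
lid/tag plane pts 2475 -0.003
```

>>> arm_command:
  increments:
    - {"dx": 0,"dy": 0.02,"dz": 0.1,"wx": 0,"wy": 0,"wz": 0,"grip": 2}
    - {"dx": 0,"dy": 0.03,"dz": 0.2,"wx": 0,"wy": 0,"wz": 0,"grip": 2}
    - {"dx": 0,"dy": 0.03,"dz": 0.3,"wx": 0,"wy": 0,"wz": 0,"grip": 2}
    - {"dx": 0,"dy": 0.03,"dz": 0.4,"wx": 0,"wy": 0,"wz": 0,"grip": 2}
    - {"dx": 0,"dy": 0.03,"dz": 0.4,"wx": 0,"wy": 0,"wz": 0,"grip": 2}
    - {"dx": 0,"dy": 0.03,"dz": 0.4,"wx": 0,"wy": 0,"wz": 0,"grip": 2}

```text
clock: 10.55
eef_pos: [0.5563, 0.1242, 0.2532]
tool_rot: [0.648, 0.71, 0.204, 0.186]
ft_force: [-1.1, -0.1, -0.2]
grip_width: 0.0263
grasp_force: 59.9
```

>>> arm_command:
  increments:
    - {"dx": 0,"dy": 0,"dz": 0.1,"wx": 0,"wy": 0,"wz": 0,"grip": 2}
    - {"dx": 0,"dy": 0,"dz": 0.15,"wx": 0,"wy": 0,"wz": 0,"grip": 2}
    - {"dx": 0,"dy": 0,"dz": 0.15,"wx": 0,"wy": 0,"wz": 0,"grip": 2}
    - {"dx": 0,"dy": 0,"dz": 0.15,"wx": 0,"wy": 0,"wz": 0,"grip": 2}

```text
clock: 10.95
eef_pos: [0.5571, 0.1243, 0.252]
tool_rot: [0.648, 0.71, 0.204, 0.186]
ft_force: [-3.6, -0.1, 1.5]
grip_width: 0.0267
grasp_force: 60.3
```

```bash
python3 chk.py
```

```text
11.05 [0.55713941 0.1242643  0.25202287] [-3.78  0.18  1.98] Fn 3.67 [-0.001  0.001  0.002 -0.001 -0.002 -0.   ]
gap along n (mm) -0.8665055429760848 lateral tool mm [ 0.05  0.16 -0.87] axis err deg 0.07
head [-0.0025  0.0001]
lid/tag plane pts 2606 -0.003
```

>>> arm_command:
  increments:
    - {"dx": 0,"dy": 0,"dz": 0.04,"wx": 0,"wy": 0,"wz": 0,"grip": 2}
    - {"dx": 0,"dy": 0,"dz": 0.07,"wx": 0,"wy": 0,"wz": 0,"grip": 2}
    - {"dx": 0,"dy": 0,"dz": 0.07,"wx": 0,"wy": 0,"wz": 0,"grip": 2}
    - {"dx": 0,"dy": 0,"dz": 0.07,"wx": 0,"wy": 0,"wz": 0,"grip": 2}
    - {"dx": 0,"dy": 0,"dz": 0.07,"wx": 0,"wy": 0,"wz": 0,"grip": 2}

```text
clock: 11.55
eef_pos: [0.5576, 0.1243, 0.2514]
tool_rot: [0.648, 0.71, 0.204, 0.186]
ft_force: [-4.8, -0.6, 3.1]
grip_width: 0.0267
grasp_force: 60.5
```

>>> arm_command:
  increments:
    - {"dx": 0,"dy": 0,"dz": 0,"wx": 0,"wy": 0,"wz": 0,"grip": 2}
    - {"dx": 0,"dy": 0,"dz": 0,"wx": 0,"wy": 0,"wz": 0,"grip": 2}
    - {"dx": 0,"dy": 0,"dz": 0,"wx": 0,"wy": 0,"wz": 0,"grip": 2}
    - {"dx": 0,"dy": 0,"dz": 0,"wx": 0,"wy": 0,"wz": 0,"grip": 2}
    - {"dx": 0,"dy": 0,"dz": 0,"wx": 0,"wy": 0,"wz": 0,"grip": 2}
    - {"dx": 0,"dy": 0,"dz": 0,"wx": 0,"wy": 0,"wz": 0,"grip": 2}
    - {"dx": 0,"dy": 0,"dz": 0,"wx": 0,"wy": 0,"wz": 0,"grip": 2}
    - {"dx": 0,"dy": 0,"dz": 0,"wx": 0,"wy": 0,"wz": 0,"grip": 2}
    - {"dx": 0,"dy": 0,"dz": 0,"wx": 0,"wy": 0,"wz": 0,"grip": 2}
    - {"dx": 0,"dy": 0,"dz": 0,"wx": 0,"wy": 0,"wz": 0,"grip": 2}

```text
clock: 12.55
eef_pos: [0.5576, 0.1243, 0.2513]
tool_rot: [0.648, 0.71, 0.204, 0.186]
ft_force: [-4.4, -0.3, 3.6]
grip_width: 0.0265
grasp_force: 60.5
```

>>> arm_command:
  increments:
    - {"dx": 0,"dy": 0,"dz": 0,"wx": 0,"wy": 0,"wz": 0,"grip": 2}
    - {"dx": 0,"dy": 0,"dz": 0,"wx": 0,"wy": 0,"wz": 0,"grip": 2}
    - {"dx": 0,"dy": 0,"dz": 0,"wx": 0,"wy": 0,"wz": 0,"grip": 2}
    - {"dx": 0,"dy": 0,"dz": 0,"wx": 0,"wy": 0,"wz": 0,"grip": 2}
    - {"dx": 0,"dy": 0,"dz": 0,"wx": 0,"wy": 0,"wz": 0,"grip": 2}
    - {"dx": 0,"dy": 0,"dz": 0,"wx": 0,"wy": 0,"wz": 0,"grip": 2}

```text
clock: 13.15
eef_pos: [0.5576, 0.1243, 0.2513]
tool_rot: [0.648, 0.71, 0.204, 0.186]
ft_force: [-4.2, 0.4, 4.0]
grip_width: 0.0269
grasp_force: 60.5
```

```bash
python3 chk.py
python3 - <<'E'
from h import *
c,p,d=snap('scene'); a=cv2.resize(p[150:320,220:390,::-1],(600,600),interpolation=cv2.INTER_CUBIC); cv2.imwrite('pics/press.png',a)
E
```

```text
13.25 [0.55758673 0.1243016  0.251318  ] [-4.68 -1.3   3.31] Fn 5.33 [ 0.     0.    -0.    -0.    -0.001  0.001]
gap along n (mm) -1.7020472218556886 lateral tool mm [ 0.05  0.16 -1.7 ] axis err deg 0.07
head [-0.0025  0.0001]
lid/tag plane pts 2606 -0.003
```

View pics/press.png

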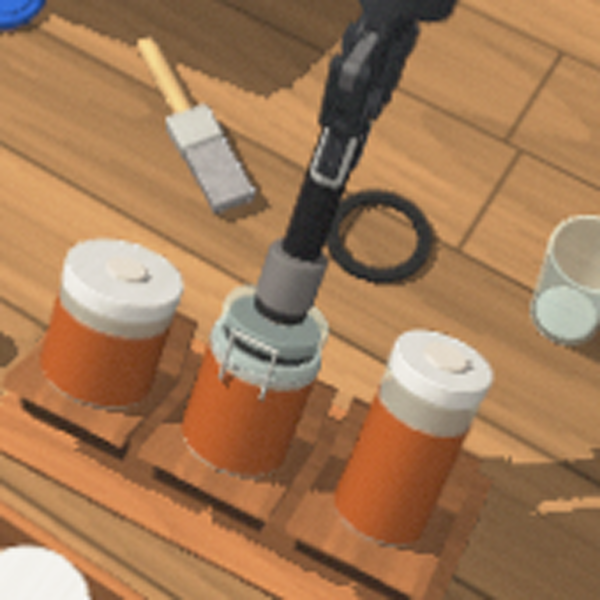

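The press picture shows the nose seated flat on the middle of the clip jar's lid, at crop (282,312), with the neighbouring jars clear. The contact force is about 6.9 N (5.3 N reading plus the reader's weight component), held for over 1.5 s. Next is to retract and return.

>>> arm_command:
  increments:
    - {"dx": 0,"dy": 0,"dz": -0.2,"wx": 0,"wy": 0,"wz": 0,"grip": 2}
    - {"dx": 0,"dy": 0,"dz": -0.5,"wx": 0,"wy": 0,"wz": 0,"grip": 2}
    - {"dx": 0,"dy": 0,"dz": -1.5,"wx": 0,"wy": 0,"wz": 0,"grip": 2}
    - {"dx": 0,"dy": 0,"dz": -3.5,"wx": 0,"wy": 0,"wz": 0,"grip": 2}
    - {"dx": 0,"dy": 0,"dz": -6,"wx": 0,"wy": 0,"wz": 0,"grip": 2}
    - {"dx": 0,"dy": 0,"dz": -8.5,"wx": 0,"wy": 0,"wz": 0,"grip": 2}
    - {"dx": 0,"dy": 0,"dz": -10,"wx": 0,"wy": 0,"wz": 0,"grip": 2}
    - {"dx": 0,"dy": 0,"dz": -10.3,"wx": 0,"wy": 0,"wz": 0,"grip": 2}
    - {"dx": 0,"dy": 0,"dz": -10.3,"wx": 0,"wy": 0,"wz": 0,"grip": 2}

```text
clock: 14.2
eef_pos: [0.5031, 0.1193, 0.3391]
tool_rot: [0.647, 0.71, 0.204, 0.186]
ft_force: [-0.8, 0.6, -1.4]
grip_width: 0.0265
grasp_force: 59.9
```

Run:
```python
from h import *
o=monitor.get_obs(); print(o['eef_pos'],o['grip_width']); go([.5448,-.3249,.30],rot(0,-31))
```

```text
[0.50308875 0.11929261 0.33906041] 0.02648340325955725
d cm [-44.62  -2.02   3.32] w [ 0.5406 -0.1778  0.6166] |d| 44.8 ang 48.1
```

>>> arm_command:
  increments:
    - {"dx": -3,"dy": -0.1,"dz": 0,"wx": 0.036,"wy": -0.012,"wz": 0.041,"grip": 2}
    - {"dx": -7.5,"dy": -0.3,"dz": 0,"wx": 0.09,"wy": -0.03,"wz": 0.1,"grip": 2}
    - {"dx": -12.5,"dy": -0.5,"dz": 0.2,"wx": 0.15,"wy": -0.05,"wz": 0.17,"grip": 2}
    - {"dx": -17.5,"dy": -0.8,"dz": 0.6,"wx": 0.21,"wy": -0.07,"wz": 0.24,"grip": 2}
    - {"dx": -22.5,"dy": -1,"dz": 1,"wx": 0.27,"wy": -0.09,"wz": 0.31,"grip": 2}
    - {"dx": -27.5,"dy": -1.2,"dz": 1.5,"wx": 0.335,"wy": -0.11,"wz": 0.38,"grip": 2}
    - {"dx": -32.5,"dy": -1.5,"dz": 2,"wx": 0.395,"wy": -0.13,"wz": 0.45,"grip": 2}
    - {"dx": -37.5,"dy": -1.7,"dz": 2.6,"wx": 0.455,"wy": -0.15,"wz": 0.52,"grip": 2}
    - {"dx": -42,"dy": -1.9,"dz": 3.1,"wx": 0.51,"wy": -0.168,"wz": 0.58,"grip": 2}
    - {"dx": -44.6,"dy": -2,"dz": 3.3,"wx": 0.541,"wy": -0.178,"wz": 0.617,"grip": 2}

```text
clock: 15.2
eef_pos: [0.5448, -0.3288, 0.2956]
tool_rot: [0.872, 0.49, -0.003, -0.002]
ft_force: [0.6, 1.0, -1.1]
grip_width: 0.0267
grasp_force: 59.9
```

>>> arm_command:
  increments:
    - {"dx": 0,"dy": 0,"dz": 0,"wx": 0,"wy": 0,"wz": 0,"grip": 2}
    - {"dx": 0,"dy": 0,"dz": 0,"wx": 0,"wy": 0,"wz": 0,"grip": 2}
    - {"dx": 0,"dy": 0,"dz": 0,"wx": 0,"wy": 0,"wz": 0,"grip": 2}
    - {"dx": 0,"dy": 0,"dz": 0,"wx": 0,"wy": 0,"wz": 0,"grip": 2}
    - {"dx": 0,"dy": 0,"dz": 0,"wx": 0,"wy": 0,"wz": 0,"grip": 2}
    - {"dx": 0,"dy": 0,"dz": 0,"wx": 0,"wy": 0,"wz": 0,"grip": 2}

```text
clock: 15.8
eef_pos: [0.5449, -0.324, 0.301]
tool_rot: [0.87, 0.493, -0.0, 0.001]
ft_force: [-0.0, -0.2, -0.9]
grip_width: 0.0268
grasp_force: 60.1
```

```bash
cat > pad.py <<'E'
from h import *
from scipy.optimize import least_squares
o=monitor.get_obs(); R=Rn.from_quat(o['tool_rot']).as_matrix(); print(o['clock'],o['eef_pos'],R[:,2].round(4),o['ft_force'].round(2),o['joint_vel'].round(3))
print('nose xy',(o['eef_pos']+R@[-.0025,0,.116]).round(4))
go([.5448,-.3249,.165],rot(0,-31))
for cam in('scene','top','wrist'):
    c,p,d=snap(cam); P=pts(c,d); g=p.max(2); m=((P[...,2]>.009)&(P[...,2]<.02)&(g<80)&(np.hypot(P[...,0]-.5435,P[...,1]+.327)<.065)).astype(np.uint8)
    # rim flange: per-bearing outermost
    v,u=np.nonzero(m); q=onz(c,np.c_[u,v],.012)[:,:2]; c0=np.array([.5435,-.327]); a=np.degrees(np.arctan2(*(q-c0).T[::-1])); r=np.hypot(*(q-c0).T); e=[]
    for b in range(-180,180,8):
        k=(a>=b)&(a<b+8)
        if k.sum()>2: e.append(q[k][r[k].argmax()])
    e=np.array(e); f=least_squares(lambda z:np.hypot(*(e-z[:2]).T)-.0445,c0,loss='soft_l1',f_scale=.001).x
    print(cam,m.sum(),len(e),'pad',f.round(4),'med r',np.median(np.hypot(*(e-f).T)).round(4))
E
python3 pad.py
```

```text
15.8 [ 0.54491286 -0.32400435  0.30100385] [ 1.0e-04 -1.2e-03 -1.0e+00] [-0.   -0.18 -0.85] [-0.002  0.009  0.004  0.002 -0.     0.001]
nose xy [ 0.5436 -0.3263  0.185 ]
d cm [-0.07  0.03 13.6 ] w [0.0007 0.001  0.0006] |d| 13.6 ang 0.1
scene 472 45 pad [ 0.5452 -0.3272] med r 0.0438
top 485 36 pad [ 0.544 -0.329] med r 0.0431
wrist 2629 45 pad [ 0.5462 -0.3251] med r 0.0422
```

>>> arm_command:
  increments:
    - {"dx": -0.05,"dy": 0.1,"dz": 2,"wx": 0,"wy": 0,"wz": 0,"grip": 2}
    - {"dx": -0.05,"dy": 0.1,"dz": 5,"wx": 0,"wy": 0,"wz": 0,"grip": 2}
    - {"dx": -0.05,"dy": 0.1,"dz": 8,"wx": 0,"wy": 0,"wz": 0,"grip": 2}
    - {"dx": -0.05,"dy": 0.1,"dz": 11,"wx": 0,"wy": 0,"wz": 0,"grip": 2}
    - {"dx": -0.05,"dy": 0.1,"dz": 13.5,"wx": 0,"wy": 0,"wz": 0,"grip": 2}
    - {"dx": -0.05,"dy": 0.1,"dz": 15,"wx": 0,"wy": 0,"wz": 0,"grip": 2}
    - {"dx": -0.05,"dy": 0.1,"dz": 16,"wx": 0,"wy": 0,"wz": 0,"grip": 2}
    - {"dx": -0.05,"dy": 0.1,"dz": 16.2,"wx": 0,"wy": 0,"wz": 0,"grip": 2}
    - {"dx": -0.05,"dy": 0.1,"dz": 16.2,"wx": 0,"wy": 0,"wz": 0,"grip": 2}
    - {"dx": -0.05,"dy": 0.1,"dz": 16.2,"wx": 0,"wy": 0,"wz": 0,"grip": 2}

```text
clock: 16.95
eef_pos: [0.546, -0.3263, 0.1392]
tool_rot: [0.871, 0.492, -0.0, 0.001]
ft_force: [-0.7, 0.1, -1.5]
grip_width: 0.0265
grasp_force: 60.1
```

>>> arm_command:
  increments:
    - {"dx": 0,"dy": 0,"dz": 0.1,"wx": 0,"wy": 0,"wz": 0,"grip": 2}
    - {"dx": 0,"dy": 0,"dz": 0.2,"wx": 0,"wy": 0,"wz": 0,"grip": 2}
    - {"dx": 0,"dy": 0,"dz": 0.3,"wx": 0,"wy": 0,"wz": 0,"grip": 2}
    - {"dx": 0,"dy": 0,"dz": 0.4,"wx": 0,"wy": 0,"wz": 0,"grip": 2}
    - {"dx": 0,"dy": 0,"dz": 0.5,"wx": 0,"wy": 0,"wz": 0,"grip": 2}
    - {"dx": 0,"dy": 0,"dz": 0.6,"wx": 0,"wy": 0,"wz": 0,"grip": 2}
    - {"dx": 0,"dy": 0,"dz": 0.6,"wx": 0,"wy": 0,"wz": 0,"grip": 2}
    - {"dx": 0,"dy": 0,"dz": 0.6,"wx": 0,"wy": 0,"wz": 0,"grip": 2}

```text
clock: 17.75
eef_pos: [0.5452, -0.3258, 0.1318]
tool_rot: [0.871, 0.492, -0.001, -0.0]
ft_force: [0.3, 0.5, -1.4]
grip_width: 0.027
grasp_force: 60.1
```

Run:
```python
from h import *
for i in range(3):
    o=monitor.get_obs(); print(o['eef_pos'],o['ft_force'].round(2),Rn.from_quat(o['tool_rot']).as_matrix()[:,2].round(4)); snap('wrist')
```

```text
[ 0.54517938 -0.32581193  0.13180867] [ 0.35  0.48 -1.39] [-1.5e-03 -3.0e-04 -1.0e+00]
[ 0.54519208 -0.32581562  0.13185663] [ 0.64 -0.08 -1.77] [-1.4e-03 -3.0e-04 -1.0e+00]
[ 0.54523241 -0.32585052  0.13189048] [-0.25  0.25 -2.  ] [-1.3e-03 -3.0e-04 -1.0e+00]
```

About 1.9 mm of gap remains. I'll creep down to light contact.

>>> arm_command:
  increments:
    - {"dx": 0,"dy": 0,"dz": 0.05,"wx": 0,"wy": 0,"wz": 0,"grip": 2}
    - {"dx": 0,"dy": 0,"dz": 0.1,"wx": 0,"wy": 0,"wz": 0,"grip": 2}
    - {"dx": 0,"dy": 0,"dz": 0.15,"wx": 0,"wy": 0,"wz": 0,"grip": 2}
    - {"dx": 0,"dy": 0,"dz": 0.2,"wx": 0,"wy": 0,"wz": 0,"grip": 2}
    - {"dx": 0,"dy": 0,"dz": 0.23,"wx": 0,"wy": 0,"wz": 0,"grip": 2}
    - {"dx": 0,"dy": 0,"dz": 0.23,"wx": 0,"wy": 0,"wz": 0,"grip": 2}
    - {"dx": 0,"dy": 0,"dz": 0.23,"wx": 0,"wy": 0,"wz": 0,"grip": 2}
    - {"dx": 0,"dy": 0,"dz": 0.23,"wx": 0,"wy": 0,"wz": 0,"grip": 2}

```text
clock: 18.7
eef_pos: [0.5452, -0.3258, 0.1298]
tool_rot: [0.871, 0.492, -0.001, -0.0]
ft_force: [-0.4, 0.8, 1.2]
grip_width: 0.0267
grasp_force: 60.2
```

>>> arm_command:
  increments:
    - {"dx": 0,"dy": 0,"dz": -0.03,"wx": 0,"wy": 0,"wz": 0,"grip": 2}
    - {"dx": 0,"dy": 0,"dz": -0.03,"wx": 0,"wy": 0,"wz": 0,"grip": 2.8}
    - {"dx": 0,"dy": 0,"dz": -0.03,"wx": 0,"wy": 0,"wz": 0,"grip": 3.1}
    - {"dx": 0,"dy": 0,"dz": -0.03,"wx": 0,"wy": 0,"wz": 0,"grip": 3.5}
    - {"dx": 0,"dy": 0,"dz": -0.03,"wx": 0,"wy": 0,"wz": 0,"grip": 4.5}
    - {"dx": 0,"dy": 0,"dz": -0.03,"wx": 0,"wy": 0,"wz": 0,"grip": 6}
    - {"dx": 0,"dy": 0,"dz": -0.03,"wx": 0,"wy": 0,"wz": 0,"grip": 8}
    - {"dx": 0,"dy": 0,"dz": -0.03,"wx": 0,"wy": 0,"wz": 0,"grip": 8.5}
    - {"dx": 0,"dy": 0,"dz": -0.03,"wx": 0,"wy": 0,"wz": 0,"grip": 8.5}
    - {"dx": 0,"dy": 0,"dz": -0.03,"wx": 0,"wy": 0,"wz": 0,"grip": 8.5}

```text
clock: 19.7
eef_pos: [0.5452, -0.3258, 0.1299]
tool_rot: [0.871, 0.492, -0.001, -0.0]
ft_force: [-0.2, 0.5, 0.2]
grip_width: 0.0849
grasp_force: 0.0
```

>>> arm_command:
  increments:
    - {"dx": 0,"dy": 0,"dz": -1,"wx": 0,"wy": 0,"wz": 0,"grip": 8.5}
    - {"dx": 0,"dy": 0,"dz": -2.5,"wx": 0,"wy": 0,"wz": 0,"grip": 8.5}
    - {"dx": 0,"dy": 0,"dz": -4.5,"wx": 0,"wy": 0,"wz": 0,"grip": 8.5}
    - {"dx": 0,"dy": 0,"dz": -6.5,"wx": 0,"wy": 0,"wz": 0,"grip": 8.5}
    - {"dx": 0,"dy": 0,"dz": -9,"wx": 0,"wy": 0,"wz": 0,"grip": 8.5}
    - {"dx": 0,"dy": 0,"dz": -12,"wx": 0,"wy": 0,"wz": 0,"grip": 8.5}
    - {"dx": 0,"dy": 0,"dz": -15,"wx": 0,"wy": 0,"wz": 0,"grip": 8.5}
    - {"dx": 0,"dy": 0,"dz": -16,"wx": 0,"wy": 0,"wz": 0,"grip": 8.5}
    - {"dx": 0,"dy": 0,"dz": -16,"wx": 0,"wy": 0,"wz": 0,"grip": 8.5}
    - {"dx": 0,"dy": 0,"dz": -16,"wx": 0,"wy": 0,"wz": 0,"grip": 8.5}

```text
clock: 20.7
eef_pos: [0.5451, -0.3256, 0.2887]
tool_rot: [0.871, 0.492, -0.001, -0.001]
ft_force: [0.3, -0.1, -0.7]
grip_width: 0.0849
grasp_force: 0.0
```

Run:
```python
from h import *
from scipy.optimize import least_squares
o=monitor.get_obs(); print(o['clock'],o['eef_pos'])
for cam in('top','scene','wrist'):
    c,p,d=snap(cam); P=pts(c,d); g=p.max(2); xy=np.hypot(P[...,0]-.545,P[...,1]+.327)
    for lo,hi,r in((.035,.068,.021),(.075,.11,.014),(.13,.172,.014)):
        q=P[(P[...,2]>lo)&(P[...,2]<hi)&(xy<.03)]; 
        if len(q)>8: print(cam,lo,len(q),least_squares(lambda z:np.hypot(*(q[:,:2]-z).T)-r,[.545,-.327],loss='soft_l1',f_scale=.001).x.round(4))
    q=P[(P[...,2]>.174)&(P[...,2]<.19)&(xy<.02)]; print(cam,'end',len(q),q.mean(0).round(4) if len(q) else '')
```

```text
20.7 [ 0.54513843 -0.32559144  0.28869977]
top 0.035 70 [ 0.544  -0.3295]
top 0.075 27 [ 0.5444 -0.329 ]
top 0.13 31 [ 0.5444 -0.329 ]
top end 42 [ 0.5479 -0.3227  0.1795]
scene 0.035 116 [ 0.5433 -0.3313]
scene 0.075 63 [ 0.5431 -0.3312]
scene 0.13 81 [ 0.5441 -0.3277]
scene end 55 [ 0.5462 -0.3259  0.1777]
wrist 0.035 462 [ 0.5432 -0.3298]
wrist 0.075 135 [ 0.5444 -0.3283]
wrist 0.13 289 [ 0.5445 -0.3281]
wrist end 774 [ 0.5452 -0.3269  0.1782]
```

```bash
python3 -c "
from h import *
print(job.job_done())"
```

```text
the job is handed in; nothing more can be done
None
```

I logged the clip-top jar and handed the job in: the nose was held square on its tag at about 7 N for over 1.5 s, and the reader now stands upright, released, within about 3 mm of its pad's centre, 21 s in.

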